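Set the carving up for the depth gauge

TASK

Gently push the turntable round by its spokes with a fingertip until the yellow spoke points straight at the brass post of the depth gauge. Then push the gauge's swinging arm round with a fingertip until its orange needle points straight at the middle of the turntable. Do not touch or shift the marble carving that rides on the turntable, and leave everything else on the bench where it is.

Things in the scene. Friction and masses are not known exactly. Their poses are not given: they have to be found in the camera images.
- spokes: turntable's 4 level spokes, bars 12 mm thick at right angles, 90 (disc rim) to 170 mm from its upright axis. Origin on the axis, mid-height of the bars, 60 mm above bench; x along the yellow spoke (others steel), z up. Turns either way (no stop in reach) with a disc 180 mm wide, top 70 mm above bench; green foot 150 mm wide. 1.2 N at 140 mm radius turns it; friction stops it when not pushed
- gauge: depth gauge stand, fixed to the bench: a round brass foot 84 mm across and a brass post 20 to 24 mm thick, 260 to 275 mm from the turntable's axis, to its left or right. Origin under the post's axis, on the bench
- gauge_arm: level arm swinging about the post: hub 34 mm wide, top 134 mm above bench; steel bar 10 mm thick to 105 mm from the axis, orange needle 6 mm thick to 135 mm. Origin on the post axis, mid-height of bar, 120 mm above bench; x along the arm to the needle tip, z up. Starts roughly towards the robot; swings the short way to the turntable without a stop; 0.7 N at 95 mm moves it; stays where left
- carving: small white marble bust, 130 mm high, 74 mm wide, standing loose in the middle of the turntable's disc. Origin under its middle, its top is 200 mm above the bench
- tin: red tin, 72 mm across, 60 mm high, across the turntable from the gauge. Origin under its middle
- mallet: round wooden mallet standing on its head, 84 mm across, 165 mm high. Origin under its middle
- block: marble block, 80 x 60 x 40 mm high. Origin under its middle
- brush: wooden-handled brush lying on the bench, less than 300 mm long. Origin on the bench under its middle
- chisel: flat steel stone chisel lying on the bench, 190 mm long. Origin on the bench 75 mm from its blunt end
- dust_bowl: blue ceramic bowl, 110 mm across, 45 mm high. Origin under its middle
Mind the look-alikes: they are no part of the job. Leave any green, pink or red look-alike of the carving alone.

How it is judged:
By the outcome, as a careful person would: the job done as asked, in the order asked, and still so for the second after the job is handed in, with the robot touching nothing.
It also fails if it takes over 58 s, if anything falls off the work surface, if the arm or the gripper's body presses on something with over 40 N, if the wrist force passes 120 N, or if a joint passes its speed limit or range.

ROBOT

A 6-joint arm with a two-finger parallel gripper is mounted at the origin on the work surface. World frame = base frame: x ahead of the robot, y to its left, z up, the work surface at z = 0. Lengths are in mm, angles in rad, forces in N, time in s.
With the tool pointing down it reaches from about 350 to 775 mm from the base axis. Payload 7.3 kg.
Tool frame: the origin (TCP) lies midway between the tips of the shut fingers; the grasp point (between the pads) lies 19 mm behind it; z points along the fingers, y is the line along which they close (so a half turn about z gives the same grasp; the last joint's range is limited). The gripper opens to 92 mm and grips with 3 to 60 N. Pads are 19 mm wide; open, the fingers measure 130 mm over their backs; the gripper's body (75 mm by 190 mm) begins 47 mm behind the grasp point.
Start: joints at [1.055, 0.342, 1.524, -0, 1.275, -0.146], TCP at [189.737, 489.535, 226.741] pointing down, gripper open.
Joint ranges: [-2.53, 2.53], [-0.77, 2.02], [0.04, 2.7], [-1, 4.14], [0.28, 2.66], [-3.11, 3.11]. Speed limits (rad/s): [2.57, 2.57, 3.14, 3.14, 3.14, 3.14].

INTERFACE

Orientations are given as [roll, pitch, yaw] about the fixed x, y, z axes, in that order (R = Rz(yaw) Ry(pitch) Rx(roll)).
In Python, from plant import bot gives the robot as it stands.
- The arm moves only by the tool jog_arm, never from a script. Its arguments are lists of equal length, an entry for each row: "dp": the shift along the tool's x, y, z in m, a list of three; "twist": the turn about the tool's z in degrees. A call has 1 to 10 rows; each row shifts and turns the commanded pose from where the row before left it, along the tool's axes as they then stand; what a row does not reach is not made up. A row lasts 1/8 s, in which the tool goes at most 62.5 mm and 10.7 degrees, less where a joint would pass 70% of its speed; a pose out of reach is approached as far as the arm can. A call is refused whole if a number of a shift passes 0.0625 or a number of a turn 10.7, either way. A call with a gripper value outside its range is refused whole. "jaw" is the finger opening in m, from 0 to 0.0918, set as the call begins (left out, the last holds). The fingers move at their own pace and stop on an object; the grip force is fixed at half the most. Time passes only in rows, so rows that do not move let the fingers close. It gives the time, the measured TCP pose, the force, the opening and the grip force at its end, in the units of the state.
- bot.get_obs(): the state, without advancing time (a new reading comes with each control period).
- bot.capture(name): name is "scene" or "top"; returns the picture (400x640x3 uint8, blue, green, red); there is no depth.
- bot.camera_params(name): a dict with "fx", "fy", "cx", "cy" (pixels), "R" (3x3) and "t" (3): a world point X has camera coordinates R X + t. Camera axes: x right, y down, z forward; pixel columns grow to the right and rows downward; lengths in mm; the calibration is good to about 2 mm. A picture is of the moment at which its call begins. camera_params takes no time and is no camera call.
- bot.close_job(): hands the job in; it is judged then, once.
Trained networks look in the newest picture that a camera, given by its name, has taken for a name from the list of things; names that differ only in an ending like _2 or _b are one class to them, and where a whole thing is asked for, a point or a joint stands for the part that bears it (a point fixed in the world has none). Each returns a list of dicts, best first, with "confidence" (0 to 1); they miss things now and then, are a little off and sometimes report something else, mostly with a low value. They report only what shows in the picture. A call takes as long as a camera call. They do not tell look-alikes from the thing itself.
- bot.find_in(camera, label): "bbox" ([centre column, centre row, width, height] in pixels, round what is visible of it).
- bot.masks_of(camera, label): "pixels" (400x640 bool, what is visible of it) and "bbox" ([centre column, centre row, width, height] in pixels, round what is visible of it).
The state is a dict: "time": time; "joint_positions": joint angles; "dq": joint speeds; "tau": joint torques, N m; "tool_pos": TCP position; "tcp_rot": TCP orientation; "contact_force": force on the tool from outside, world axes, zero at the start; "moment": the same for the moment, N m; "grip_width": finger opening in mm; "finger_force": force on a finger pad.
Only numpy, scipy, OpenCV 4.12 (cv2) and the standard library are available. Lean on these libraries where they do the work, as an engineer would, in place of code of your own. Each camera call takes 0.05 s, during which the arm holds its last target. There are 200 camera calls.

## Working session

There is one attempt and no reset: what is moved stays moved. The work goes in short steps, Python scripts to look and compute and a tool call to move; the robot and the scene stay as the last step left them, time stands still between calls to the robot, and variables do not carry over. Pictures are saved under pics/ and viewed, at most 10 in all, crops included, and the job is handed in when it is done.

Besides the shell and the picture viewer there is one more tool, called after "Emit:" as name([rows], argument=value, ...), one row to a line, values as JSON. jog_arm: Moves the arm, as the interface text tells. Its arguments: {"type":"object","properties":{"dp":{"type":"array"},"twist":{"type":"array"},"jaw":{"type":"number"}},"required":["dp","twist"]}

```bash
ls; mkdir -p pics; python3 - <<'E'
from plant import bot
import cv2
for c in("scene","top"):
    cv2.imwrite(f"pics/{c}0.png",bot.capture(c))
    p=bot.camera_params(c); print(c,p)
    for n in["spokes","gauge","gauge_arm","carving","tin","mallet","block","brush","chisel","dust_bowl"]:
        print(n,[(round(d["confidence"],2),[round(float(v)) for v in d["bbox"]]) for d in bot.find_in(c,n)][:3])
o=bot.get_obs();print(o["time"],o["tool_pos"],o["tcp_rot"],o["contact_force"])
E
```

```text
pics
scene {'fx': 373.1826398388047, 'fy': 373.1826398388047, 'cx': 317.1396772399144, 'cy': 198.1634538020102, 'R': array([[ 0.87215161,  0.4892107 , -0.00494454],
       [ 0.40833939, -0.73346866, -0.54339919],
       [-0.26946337,  0.47190742, -0.83945987]]), 't': array([-490.54556751, -177.83087182, 1314.3757459 ])}
spokes [(0.83, [328, 210, 100, 78]), (0.75, [253, 364, 44, 47])]
gauge [(0.94, [264, 278, 58, 65])]
gauge_arm [(0.67, [259, 260, 48, 34])]
carving [(0.76, [332, 141, 18, 33]), (0.68, [324, 193, 25, 40]), (0.64, [241, 198, 19, 32])]
tin [(0.85, [375, 159, 23, 32])]
mallet [(0.75, [381, 100, 26, 47]), (0.49, [261, 263, 47, 36]), (0.3, [327, 209, 102, 82])]
block [(0.82, [404, 202, 25, 24])]
brush [(0.6, [179, 334, 55, 56])]
chisel [(0.64, [329, 209, 101, 76])]
dust_bowl [(0.91, [254, 365, 46, 49])]
top {'fx': 499.1767590319385, 'fy': 499.1767590319385, 'cx': 313.5661236268549, 'cy': 207.1984236824325, 'R': array([[ 0.00222172, -0.9999178 , -0.01262775],
       [-0.99552103, -0.00101809, -0.09453488],
       [ 0.09451425,  0.01278122, -0.99544146]]), 't': array([  13.5355416 ,  562.35377967, 1434.0545728 ])}
spokes [(0.58, [314, 198, 111, 116])]
gauge [(0.69, [406, 211, 26, 52])]
gauge_arm [(0.7, [412, 216, 15, 50])]
carving [(0.89, [315, 195, 21, 29]), (0.89, [351, 282, 28, 24]), (0.77, [282, 288, 25, 25])]
tin [(0.83, [229, 186, 29, 23]), (0.35, [411, 216, 11, 51])]
mallet [(0.6, [145, 210, 29, 28])]
block [(0.82, [267, 134, 28, 27])]
brush [(0.61, [486, 254, 16, 69])]
chisel [(0.63, [340, 126, 63, 7])]
dust_bowl [(0.68, [478, 178, 36, 37]), (0.43, [412, 215, 15, 46])]
1.1 [189.73626165 489.52952393 226.7506133 ] [3.14149974e+00 4.45644675e-06 2.77174225e+00] [0.21075554 0.07394889 0.44889865]
```

```bash
python3 - <<'E'
import cv2
a=cv2.imread("pics/top0.png")[80:330,120:520];cv2.imwrite("pics/t1.png",cv2.resize(a,(800,500),interpolation=cv2.INTER_CUBIC))
a=cv2.imread("pics/scene0.png")[70:395,150:430];cv2.imwrite("pics/s1.png",cv2.resize(a,(516,600),interpolation=cv2.INTER_CUBIC))
E
```

```text
(no output)
```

View pics/t1.png

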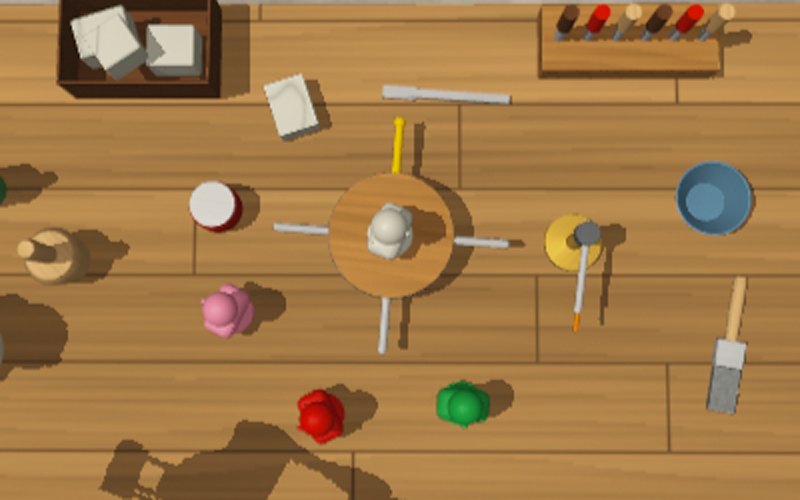

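View pics/s1.png

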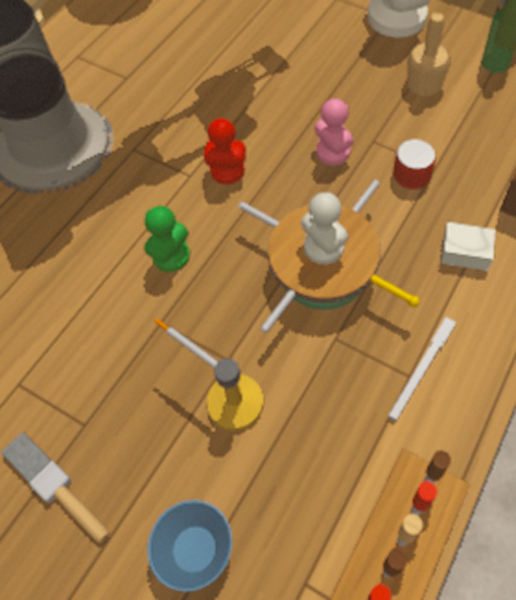

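The top view shows the yellow spoke pointing at +x (crop 399,120) and the gauge post to the right, on the −y side (crop 580,240). The needle points at the robot (577,325), and the tin is on the left. Both turns are clockwise seen from above. Next I'll measure the positions.

```bash
cat > h.py <<'E'
from plant import bot
import numpy as np, cv2
def ray(cam,uv,z):
    p=bot.camera_params(cam); R,t=p["R"],p["t"]
    uv=np.atleast_2d(np.asarray(uv,float))
    d=np.c_[(uv[:,0]-p["cx"])/p["fx"],(uv[:,1]-p["cy"])/p["fy"],np.ones(len(uv))]@R
    c=-R.T@t
    return (c+d*((z-c[2])/d[:,2])[:,None])[:,:2]
def px(cam,X):
    p=bot.camera_params(cam); q=p["R"]@np.asarray(X,float)+p["t"]
    return np.array([p["fx"]*q[0]/q[2]+p["cx"],p["fy"]*q[1]/q[2]+p["cy"]])
def col(img,lo,hi,box=None):
    m=cv2.inRange(cv2.cvtColor(img,cv2.COLOR_BGR2HSV),lo,hi)
    v,u=np.nonzero(m); k=np.ones(len(u),bool)
    if box: k=(u>=box[0])&(u<=box[2])&(v>=box[1])&(v<=box[3])
    return np.c_[u,v][k]
def line(P):
    c=P.mean(0); d=np.linalg.svd(P-c)[2][0]; s=(P-c)@d
    return c,d,c+d*s.min(),c+d*s.max()
E
python3 - <<'E'
from h import *
np.set_printoptions(precision=1,suppress=True)
for c in("top","scene"):
    im=cv2.imread(f"pics/{c}0.png")
    Y=col(im,(22,190,150),(34,255,255)); O=col(im,(5,200,150),(16,255,255))
    n,l,s,ce=cv2.connectedComponentsWithStats(cv2.inRange(cv2.cvtColor(im,cv2.COLOR_BGR2HSV),(22,190,150),(34,255,255)))
    print(c,"yellow comps",[(list(s[i]),ce[i]) for i in range(1,n) if s[i][4]>15])
    n,l,s,ce=cv2.connectedComponentsWithStats(cv2.inRange(cv2.cvtColor(im,cv2.COLOR_BGR2HSV),(5,200,150),(16,255,255)))
    print(c,"orange comps",[(list(s[i]),ce[i]) for i in range(1,n) if s[i][4]>3])
    n,l,s,ce=cv2.connectedComponentsWithStats(cv2.inRange(cv2.cvtColor(im,cv2.COLOR_BGR2HSV),(0,0,120),(180,45,235)))
    print(c,"steel comps",[(list(s[i]),ce[i],ray(c,ce[i],64)[0]) for i in range(1,n) if 25<s[i][4]<400])
    n,l,s,ce=cv2.connectedComponentsWithStats(cv2.inRange(cv2.cvtColor(im,cv2.COLOR_BGR2HSV),(0,0,50),(180,50,119)))
    print(c,"dark comps",[(list(s[i]),ce[i],ray(c,ce[i],134)[0]) for i in range(1,n) if 50<s[i][4]<400])
E
```

```text
top yellow comps [([np.int32(316), np.int32(138), np.int32(7), np.int32(29), np.int32(118)], array([318.5, 151.7]))]
top orange comps [([np.int32(416), np.int32(82), np.int32(7), np.int32(5), np.int32(8)], array([418.9,  83.2])), ([np.int32(464), np.int32(82), np.int32(8), np.int32(3), np.int32(8)], array([467.5,  82.8])), ([np.int32(469), np.int32(86), np.int32(3), np.int32(4), np.int32(4)], array([470.2,  87.5])), ([np.int32(408), np.int32(242), np.int32(1), np.int32(4), np.int32(4)], array([408. , 243.5])), ([np.int32(279), np.int32(300), np.int32(5), np.int32(2), np.int32(5)], array([281. , 300.8]))]
top steel comps [([np.int32(311), np.int32(123), np.int32(64), np.int32(9), np.int32(278)], array([340. , 127.2]), array([791.5, -62.1])), ([np.int32(215), np.int32(171), np.int32(22), np.int32(22), np.int32(393)], array([225.6, 181.5]), array([632.8, 266.8])), ([np.int32(257), np.int32(192), np.int32(27), np.int32(5), np.int32(104)], array([270.3, 194. ]), array([596.7, 138. ])), ([np.int32(347), np.int32(198), np.int32(28), np.int32(6), np.int32(109)], array([360.1, 200.6]), array(
[... 5721 characters left out ...]
t32(13), np.int32(20), np.int32(55)], array([155.4,  60.7]), array([-235.3,  213.5])), ([np.int32(0), np.int32(60), np.int32(26), np.int32(27), np.int32(114)], array([12.9, 74. ]), array([-629.6,  -89.2])), ([np.int32(121), np.int32(73), np.int32(34), np.int32(26), np.int32(259)], array([133.5,  87.6]), array([-200.8,   66.7])), ([np.int32(135), np.int32(91), np.int32(27), np.int32(18), np.int32(111)], array([146.5,  98.3]), array([-123.4,   48.4])), ([np.int32(445), np.int32(134), np.int32(8), np.int32(19), np.int32(91)], array([448.1, 143.5]), array([828.1, 347.3])), ([np.int32(267), np.int32(264), np.int32(12), np.int32(13), np.int32(112)], array([272.2, 270.7]), array([ 582.6, -261.6]))]
```

```bash
python3 - <<'E'
from h import *
np.set_printoptions(precision=1,suppress=True)
A=np.array([587,9.1])
for n,u in dict(red=(281,288),green=(351,282),pink=(234,235),redhead=(279,287),greenhead=(351.5,281.5)).items():
    print(n,ray("top",u,110)[0],"from axis",np.linalg.norm(ray("top",u,110)[0]-A))
Y=ray("top",(318.5,151.7),64)[0]; Y2=ray("scene",(364.4,227),64)[0]
print("yellow",Y,Y2,[np.degrees(np.arctan2(*(y-A)[::-1])) for y in(Y,Y2)])
im=cv2.imread("pics/top0.png")
F=col(im,(20,150,130),(34,255,255),(390,180,425,220)); print("foot",len(F),F.min(0),F.max(0),ray("top",(F.min(0)+F.max(0))/2,8)[0])
G=[ray("top",(413.2,196.3),134)[0],ray("scene",(272.2,270.7),132)[0]]
B=[ray("top",(410.3,218.9),123)[0],ray("scene",(254.4,257.9),123)[0]]
N=[ray("top",(408,243.5),121)[0],ray("scene",(235,244.5),121)[0]]
print(G,B,N)
psi=np.radians(175.8); tx=np.array([np.cos(psi),np.sin(psi)]); ty=np.array([np.sin(psi),-np.cos(psi)])
T=A+118*tx-50*ty; print("target",T)
o=bot.get_obs(); y=o["tcp_rot"][2]; d=T-o["tool_pos"][:2]
print("shift in tool",d@[np.cos(y),np.sin(y)],d@[np.sin(y),-np.cos(y)])
E
```

```text
red [333.6 101.5] from axis 269.6792985124142
green [350.3 -88.8] from axis 256.1157206829093
pink [477.4 232. ] from axis 248.4008859375931
redhead [336.3 106.9] from axis 269.1072157752822
greenhead [351.7 -90.2] from axis 255.39615864134365
yellow [719.4   0.1] [718.7  -2. ] [np.float64(-3.8836181965418692), np.float64(-4.828750686507204)]
foot 430 [392 187] [420 214] [ 584.3 -259. ]
[array([ 582.1, -256.8]), array([ 582.1, -261. ])] [array([ 521.5, -250. ]), array([ 520.7, -251.5])] [array([ 454.8, -243.1]), array([ 454.1, -244.4])]
target [465.7 -32.1]
shift in tool -445.826559043711 -386.6417184210987
```

Emit:
jog_arm([
  [-0.0446,-0.0387,0],
  [-0.0446,-0.0387,0],
  [-0.0446,-0.0387,0],
  [-0.0446,-0.0387,0],
  [-0.0446,-0.0387,0],
  [-0.0446,-0.0387,0],
  [-0.0446,-0.0387,0],
  [-0.0446,-0.0387,0],
  [-0.0446,-0.0387,0],
  [-0.0446,-0.0387,0],
], twist=[0,0,0,0,0,0,0,0,0,0], jaw=0)

```text
time: 2.35
tool_pos: [466.5, -34.5, 227.0]
tcp_rot: [3.141, 0.001, 2.771]
contact_force: [0.5, 1.3, -0.2]
grip_width: 0.8
finger_force: 0.0
```

Emit:
jog_arm([
  [0,0,0],
  [0,0,0],
  [0,0,0],
], twist=[-8.5,-8.5,0])

```text
time: 2.72
tool_pos: [465.7, -32.7, 226.7]
tcp_rot: [3.141, -0.0, 3.067]
contact_force: [-0.1, 0.5, 0.4]
grip_width: 0.4
finger_force: 0.0
```

Emit:
jog_arm([
  [0,0,0.05],
  [0,0,0.05],
  [0,0,0.05],
  [0,0,0.023],
  [0,0,0],
], twist=[0,0,0,0,0])

```text
time: 3.35
tool_pos: [464.6, -32.0, 52.5]
tcp_rot: [3.141, -0.004, 3.066]
contact_force: [0.1, 1.2, 0.6]
grip_width: 0.4
finger_force: 0.0
```

```bash
python3 - <<'E'
from h import *
o=bot.get_obs();print(o["tool_pos"],o["contact_force"])
a=bot.capture("scene")[120:320,180:420];b=bot.capture("top")[120:320,220:460]
cv2.imwrite("pics/c1.png",np.hstack([cv2.resize(x,(400,400*200//240),interpolation=cv2.INTER_CUBIC) for x in(a,b)]))
E
```

```text
[464.63641684 -32.01207126  52.46242212] [0.13972039 1.15612165 0.63700538]
```

View pics/c1.png

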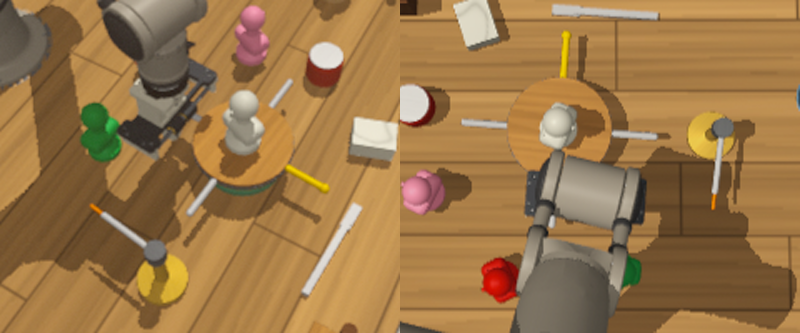

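Emit:
jog_arm([
  [0,0.01,0],
  [0,0.01,0],
  [0.0009,0.0041,0],
  [0.0012,0.0062,0],
  [0.0015,0.0083,0],
  [0.0015,0.0083,0],
  [0.0015,0.0083,0],
  [0.0015,0.0083,0],
  [0.0015,0.0083,0],
  [0.0015,0.0083,0],
], twist=[0,0,2,3,4,4,4,4,4,4])

```text
time: 4.7
tool_pos: [473.2, 48.5, 54.2]
tcp_rot: [-3.141, -0.001, 2.561]
contact_force: [-3.3, -0.6, 2.4]
grip_width: 0.8
finger_force: 1.2
```

```bash
cat > m.py <<'E'
from h import *
np.set_printoptions(precision=1,suppress=True)
A=np.array([587,9.1])
def comps(c,im,lo,hi,a0,a1,z,rmin,rmax,C):
    n,l,s,ce=cv2.connectedComponentsWithStats(cv2.inRange(cv2.cvtColor(im,cv2.COLOR_BGR2HSV),lo,hi)); out=[]
    for i in range(1,n):
        p=ray(c,ce[i],z)[0]-C; r=np.hypot(*p)
        if a0<s[i][4]<a1 and rmin<r<rmax: out.append((round(r,1),round(float(np.degrees(np.arctan2(p[1],p[0]))),1),int(s[i][4])))
    return out
def spokes(tag):
    for c in("top","scene"):
        im=bot.capture(c); cv2.imwrite(f"pics/{c}_{tag}.png",im)
        print(c,"yellow",comps(c,im,(22,190,110),(34,255,255),30,200,64,110,150,A),"steel",comps(c,im,(0,0,120),(180,45,235),60,140,64,115,150,A))
    o=bot.get_obs();d=o["tool_pos"][:2]-A;y=o["tcp_rot"][2]
    print(o["time"],"tcp r/ang",np.hypot(*d),np.degrees(np.arctan2(d[1],d[0])),"psi",np.degrees(y),"in tool",d@[np.cos(y),np.sin(y)],d@[np.sin(y),-np.cos(y)],o["contact_force"],o["tool_pos"][2])
E
python3 -c "
from m import *
spokes('a')"
```

```text
top yellow [(np.float64(132.2), -27.5, 118)] steel [(np.float64(128.1), 62.3, 98), (np.float64(128.5), -117.6, 66)]
scene yellow [(np.float64(132.2), -29.0, 132)] steel [(np.float64(128.4), 61.3, 67), (np.float64(131.0), -117.8, 89)]
4.8 tcp r/ang 119.61545902634474 160.65785406952702 psi 146.85362068426645 in tool 116.16056419923794 -28.54087179814026 [ 0.1  0.1 -0.7] 54.24425171690907
```

Emit:
jog_arm([
  [0.0008,0.0041,0],
  [0.0017,0.0082,0],
  [0.0017,0.0082,0],
  [0.0017,0.0082,0],
  [0.0017,0.0082,0],
  [0.0017,0.0082,0],
  [0.0017,0.0082,0],
  [0.0017,0.0082,0],
  [0.0017,0.0082,0],
  [0.0017,0.0082,0],
], twist=[2,4,4,4,4,4,4,4,4,4])

```text
time: 6.05
tool_pos: [522.2, 109.3, 54.1]
tcp_rot: [-3.141, -0.001, 1.899]
contact_force: [-1.7, 0.8, 1.0]
grip_width: 0.4
finger_force: 1.3
```

Emit:
jog_arm([
  [0.0008,0.0041,0],
  [0.0017,0.0082,0],
  [0.0017,0.0082,0],
  [0.0008,0.0041,0],
  [0.0008,0.0041,0],
  [0,0,0],
], twist=[2,4,4,2,2,0])

```text
time: 6.8
tool_pos: [549.5, 120.9, 53.9]
tcp_rot: [3.141, 0.0, 1.655]
contact_force: [0.7, 0.0, 0.5]
grip_width: 0.5
finger_force: 0.2
```

```bash
python3 -c "
from m import *
spokes('b')"
```

```text
top yellow [(np.float64(132.6), -81.1, 126)] steel [(np.float64(130.1), 9.0, 93), (np.float64(128.8), -171.7, 97)]
scene yellow [(np.float64(135.6), -81.5, 135)] steel [(np.float64(129.4), -170.6, 71), (np.float64(127.6), 8.1, 89)]
6.9 tcp r/ang 117.78061090903962 108.70272088371055 psi 94.85165282498593 in tool 114.35570243866182 -28.196553439504285 [ 0.   0.2 -0.1] 53.7015085331884
```

Emit:
jog_arm([
  [0.0008,0.004,0],
  [0.0013,0.006,0],
  [0.0008,0.004,0],
  [0.0008,0.004,0],
  [0,0,0],
], twist=[2,3,2,2,0])

```text
time: 7.52
tool_pos: [567.5, 125.0, 53.7]
tcp_rot: [3.141, -0.0, 1.497]
contact_force: [-0.4, 1.2, 0.3]
grip_width: 0.5
finger_force: 0.0
```

```bash
python3 - <<'E'
from m import *
spokes('c')
for c in("top","scene"):
    im=cv2.imread(f"pics/{c}_c.png")
    for z,tag in((64,"s"),):
        n,l,s,ce=cv2.connectedComponentsWithStats(cv2.inRange(cv2.cvtColor(im,cv2.COLOR_BGR2HSV),(22,190,110),(34,255,255)))
        for i in range(1,n):
            if s[i][4]>60:
                v,u=np.nonzero(l==i); print(c,s[i][4],*line(ray(c,np.c_[u,v],64)))
    for k,(lo,hi,z) in dict(gauge=0).items() if 0 else []: pass
m=bot.masks_of("top","gauge"); print([(d["confidence"],d["bbox"]) for d in m][:2])
a=cv2.imread("pics/top_c.png")[160:280,290:450];cv2.imwrite("pics/v1.png",cv2.resize(a,(800,600),interpolation=cv2.INTER_CUBIC))
E
```

```text
top yellow [(np.float64(131.3), -90.4, 124)] steel [(np.float64(129.2), -0.2, 101), (np.float64(128.3), 179.1, 111), (np.float64(144.6), 144.2, 89)]
scene yellow [(np.float64(135.1), -90.6, 135)] steel [(np.float64(129.4), -179.8, 74), (np.float64(127.7), -1.2, 99)]
7.625 tcp r/ang 117.59768575960152 99.69913677501037 psi 85.8293591413667 in tool 114.16889732327935 -28.19004398720376 [ 0.4 -0.   0.1] 53.71101139522591
top 124 [ 586.2 -122.2] [-0. -1.] [586.8 -81.4] [ 585.5 -161.2]
scene 135 [ 585.6 -125.7] [-0. -1.] [585.8 -80.5] [ 585.3 -165.3]
scene 267 [ 613.4 -265.5] [ 0.4 -0.9] [ 598.4 -231.9] [ 628.1 -298.3]
scene 120 [ 573.7 -285.8] [ 0.5 -0.9] [ 561.1 -264.6] [ 587.2 -308.5]
[(0.75, [406.0, 216.8, 33.7, 53.1])]
```

View pics/v1.png

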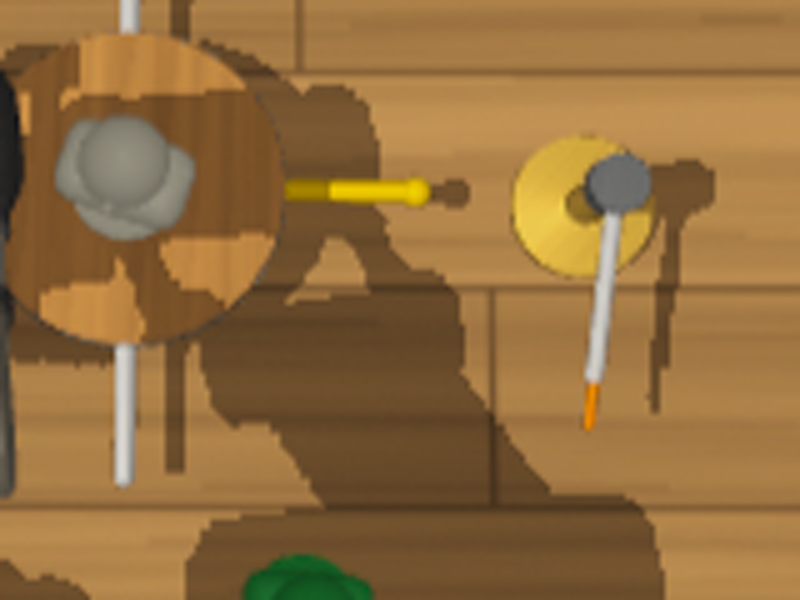

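The view shows the yellow spoke (tip at crop 430,192) pointing at the brass foot's centre (583,206). The fitted spoke angle is −90.5° and the post's bearing is −90.8°. I'll back off, lift, and move across to the gauge arm.

Emit:
jog_arm([
  [0,-0.006,0],
  [0,-0.006,0],
  [0,0,-0.05],
  [0,0,-0.055],
  [0,0,-0.055],
  [0,0,-0.046],
  [0,0,0],
], twist=[0,0,0,0,0,0,0])

```text
time: 8.55
tool_pos: [556.3, 126.2, 264.0]
tcp_rot: [3.133, -0.001, 1.498]
contact_force: [-0.0, 0.5, -0.3]
grip_width: 0.4
finger_force: 0.0
```

Emit:
jog_arm([
  [-0.0528,-0.004,0],
  [-0.0528,-0.004,0],
  [-0.0528,-0.004,0],
  [-0.0528,-0.004,0],
  [-0.0528,-0.004,0],
  [-0.0528,-0.004,0],
  [-0.0528,-0.004,0],
  [-0.0528,-0.004,0],
  [0,0,0],
], twist=[0,0,0,0,0,0,0,0,0])

```text
time: 9.68
tool_pos: [490.6, -295.8, 257.6]
tcp_rot: [-3.139, -0.001, 1.493]
contact_force: [0.5, 0.7, 0.3]
grip_width: 0.1
finger_force: 0.0
```

Emit:
jog_arm([
  [0,0,0],
  [0,0,0],
  [0,0,0],
  [0,0,0],
  [0,0,0],
  [0,0,0],
  [0,0,0],
  [0,0,0],
  [0,0,0],
  [0,0,0],
], twist=[-9.7,-9.7,-9.7,-9.7,-9.7,-9.7,-9.7,-9.7,-9.6,0])

```text
time: 10.92
tool_pos: [492.1, -291.6, 258.8]
tcp_rot: [3.14, -0.001, 3.019]
contact_force: [0.5, 0.8, -0.0]
grip_width: 0.2
finger_force: 0.0
```

```bash
python3 - <<'E'
from m import *
spokes('d')
E
```

```text
top yellow [(np.float64(131.2), -90.2, 119)] steel [(np.float64(128.8), -0.3, 99), (np.float64(130.5), 89.5, 85), (np.float64(128.3), 179.1, 111)]
scene yellow [(np.float64(132.8), -90.7, 139)] steel [(np.float64(130.2), 89.7, 62), (np.float64(129.3), -179.9, 74), (np.float64(129.6), -1.2, 93)]
11.025 tcp r/ang 315.7730088149097 -107.47942684082146 psi 172.8569512253584 in tool 56.65816083429459 -310.6484281416796 [ 0.6 -0.  -0.3] 259.1161770342385
```

Emit:
jog_arm([
  [0,0,0.05],
  [0,0,0.05],
  [0,0,0.035],
  [0,0,0.016],
  [0,0,0],
  [0,0.01,0],
  [0,0.006,0],
  [0,0.004,0],
], twist=[0,0,0,0,0,0,0,0])

```text
time: 12.02
tool_pos: [495.1, -272.7, 109.6]
tcp_rot: [-3.141, 0.001, 3.02]
contact_force: [-0.2, 0.4, -0.1]
grip_width: 0.4
finger_force: 0.0
```

Emit:
jog_arm([
  [0.0008,0.003,0],
  [0.0008,0.003,0],
  [0.0008,0.003,0],
  [0.0014,0.006,0],
  [0.0014,0.006,0],
  [0.0014,0.006,0],
  [0.0014,0.006,0],
  [0.0014,0.006,0],
  [0.0014,0.006,0],
  [0.0008,0.003,0],
], twist=[2,2,2,4,4,4,4,4,4,2])

```text
time: 13.28
tool_pos: [501.2, -224.5, 109.1]
tcp_rot: [-3.141, 0.0, 2.46]
contact_force: [-1.7, -0.0, -0.1]
grip_width: 0.8
finger_force: 0.4
```

```bash
cat >> m.py <<'E'
G=np.array([582.4,-259])
def arm(tag):
    for c in("top","scene"):
        im=bot.capture(c); cv2.imwrite(f"pics/{c}_{tag}.png",im)
        print(c,"needle",comps(c,im,(5,180,110),(18,255,255),3,60,121,105,150,G),"bar",comps(c,im,(0,0,100),(180,45,235),25,160,123,40,90,G),"yellow",comps(c,im,(22,190,110),(34,255,255),30,200,64,110,150,A))
    o=bot.get_obs();d=o["tool_pos"][:2]-G;y=o["tcp_rot"][2]
    print(o["time"],"tcp r/ang",np.hypot(*d),np.degrees(np.arctan2(d[1],d[0])),"psi",np.degrees(y),"in tool",d@[np.cos(y),np.sin(y)],d@[np.sin(y),-np.cos(y)],o["contact_force"],o["tool_pos"][2])
E
python3 -c "
from m import *
arm('e')"
```

```text
top needle [] bar [] yellow [(np.float64(131.2), -90.2, 119)]
scene needle [] bar [] yellow [(np.float64(133.6), -90.7, 138)]
13.375 tcp r/ang 88.09907862914706 156.9377212059762 psi 141.02844614855215 in tool 84.72461507011599 -24.149270310411264 [ 0.2 -0.6 -0.8] 109.12077884353793
```

Emit:
jog_arm([
  [0.0008,0.003,0],
  [0.0014,0.006,0],
  [0.0014,0.006,0],
  [0.0014,0.006,0],
  [0.0014,0.006,0],
  [0.0014,0.006,0],
  [0.0014,0.006,0],
  [0.0014,0.006,0],
  [0.0014,0.006,0],
  [0.0014,0.006,0],
], twist=[2,4,4,4,4,4,4,4,4,4])

```text
time: 14.62
tool_pos: [540.2, -182.5, 108.9]
tcp_rot: [-3.141, -0.0, 1.797]
contact_force: [-1.0, -0.1, 0.5]
grip_width: 0.2
finger_force: 0.5
```

Emit:
jog_arm([
  [0.0014,0.006,0],
  [0.0008,0.003,0],
  [0.0008,0.003,0],
  [0,0,0],
], twist=[4,2,2,0])

```text
time: 15.12
tool_pos: [551.6, -177.5, 108.9]
tcp_rot: [3.141, 0.0, 1.659]
contact_force: [0.5, -0.5, -0.4]
grip_width: 0.3
finger_force: 0.0
```

```bash
python3 -c "
from m import *
arm('f')
a=cv2.imread('pics/top_f.png')[150:270,290:450];b=cv2.imread('pics/scene_f.png')[180:300,230:390]
cv2.imwrite('pics/v2.png',np.hstack([cv2.resize(x,(400,300),interpolation=cv2.INTER_CUBIC) for x in(a,b)]))"
```

```text
top needle [(np.float64(131.6), 95.6, 5)] bar [(np.float64(42.2), -125.7, 85)] yellow [(np.float64(118.7), -90.1, 83)]
scene needle [(np.float64(123.7), 95.9, 25)] bar [(np.float64(48.8), 96.0, 60)] yellow []
15.225 tcp r/ang 87.0480888820279 110.78762621707133 psi 95.07531910412436 in tool 83.79541511610083 -23.573251441703356 [-0.5  0.5  0.3] 108.83561633819255
```

View pics/v2.png

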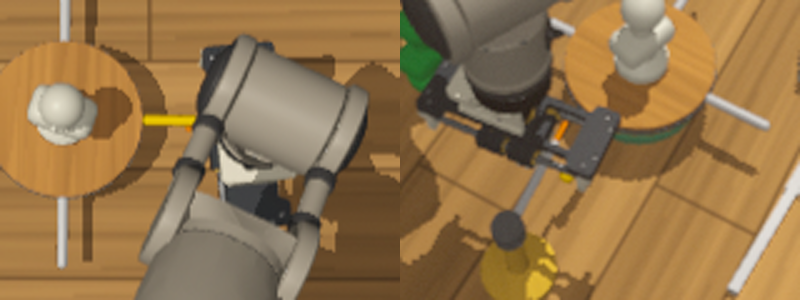

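Emit:
jog_arm([
  [0.0008,0.003,0],
  [0.0008,0.003,0],
  [0.0004,0.0015,0],
  [0,0,0],
], twist=[2,2,1,0])

```text
time: 15.72
tool_pos: [558.9, -175.2, 108.7]
tcp_rot: [3.141, -0.0, 1.572]
contact_force: [-0.5, -0.4, -0.1]
grip_width: 0.8
finger_force: 0.1
```

```bash
python3 -c "
from m import *
arm('g')"
```

```text
top needle [] bar [] yellow [(np.float64(114.4), -90.2, 71)]
scene needle [(np.float64(122.0), 90.9, 25)] bar [(np.float64(46.8), 90.8, 58)] yellow []
15.825 tcp r/ang 87.1135238933542 105.69940123182633 psi 90.04417849354144 in tool 83.88186736018625 -23.50741102899498 [-0.2  0.1 -0.6] 108.75237060805773
```

Emit:
jog_arm([
  [0.0003,0.0011,0],
  [0.0003,0.0011,0],
  [0,0,0],
  [0,-0.006,0],
  [0,-0.012,0],
  [0,0,-0.05],
  [0,0,-0.05],
  [0,0,-0.05],
  [0,0,0],
], twist=[0.8,0.8,0,0,0,0,0,0,0])

```text
time: 16.95
tool_pos: [544.1, -174.7, 263.2]
tcp_rot: [3.134, 0.003, 1.543]
contact_force: [-0.1, 0.3, -0.1]
grip_width: 0.2
finger_force: 0.0
```

Emit:
jog_arm([
  [0,-0.05,0],
  [0,-0.05,0],
  [0,-0.05,0],
  [0,0,0],
], twist=[0,0,0,0])

```text
time: 17.45
tool_pos: [389.6, -168.9, 257.9]
tcp_rot: [-3.139, -0.001, 1.541]
contact_force: [-0.6, -0.3, -0.4]
grip_width: 0.5
finger_force: 0.0
```

```bash
python3 -c "
from m import *
arm('h');spokes('i')
a=cv2.imread('pics/top_i.png')[150:270,290:450];b=cv2.imread('pics/scene_i.png')[180:300,230:390]
cv2.imwrite('pics/v3.png',np.hstack([cv2.resize(x,(400,300),interpolation=cv2.INTER_CUBIC) for x in(a,b)]))"
```

```text
top needle [(np.float64(123.3), 88.4, 16)] bar [] yellow [(np.float64(127.8), -90.5, 105)]
scene needle [(np.float64(124.3), 89.4, 27)] bar [] yellow [(np.float64(133.5), -90.7, 139)]
17.55 tcp r/ang 209.50998286858072 154.82325581152705 psi 88.3636213359906 in tool 83.67724989596536 -192.07433657686065 [ 0.9  0.2 -0.5] 258.46982115488134
top yellow [(np.float64(127.8), -90.5, 105)] steel [(np.float64(129.1), -0.2, 100), (np.float64(130.5), 89.5, 85), (np.float64(128.3), 179.1, 111)]
scene yellow [(np.float64(133.4), -90.7, 139)] steel [(np.float64(130.2), 89.7, 62), (np.float64(129.5), -179.9, 73), (np.float64(129.2), -1.2, 94)]
17.65 tcp r/ang 263.52409142311546 -137.18292090676266 psi 88.41722636617415 in tool -184.3776621538054 -188.28123767140394 [0.3 0.4 0.3] 258.4170084508064
```

View pics/v3.png

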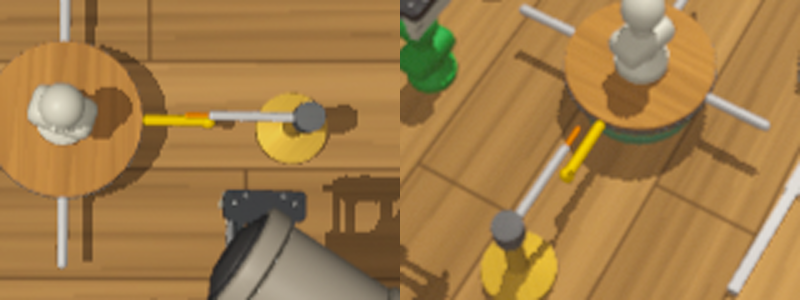

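The top view shows the needle (crop 195,116) over the yellow spoke and in line with the disc's middle. The measured bearing is 88.9° against a target of 89.0°, and the spoke hasn't shifted. The robot is clear of everything.

```bash
python3 -c "
from plant import bot
print(bot.close_job())"
```

```text
the job is handed in; nothing more can be done
None
```

I turned the yellow spoke to point at the gauge post and swung the needle to point at the turntable's middle, both to within about 0.5° as measured, without touching the carving, and handed the job in at about 18 s.

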